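Fit the length-stop carriage to its dovetail rail

TASK

Put the loose length-stop carriage back on the dovetail rail: thread it on from the rail's open end, slide it along until it butts firmly but gently against the steel stop, then turn its side clamp knob clockwise until the jaw grips the rail well, snug but not forced. Do not ram the rail end or the stop, leave the carriage butted, clamped and let go, and leave the other things on the bench alone.

Things in the scene. Friction and masses are not known exactly. Their poses are not given: they have to be found in the camera images.
- rail: Fixed plywood board 240 x 130 x 18 mm bearing an aluminium dovetail rail along its x axis. Origin: bench level, under the rail's middle; z up. Rail x = -100 (open end) to +100 mm, centred on y = 0. Flat top at z = 40, 44 mm wide down to z = 37; flanks lean in to 28 mm wide at z = 26, foot 28 mm wide below.
- rail_end (a point): Middle of the rail's top edge at its open end (rail x = -100, z = 40 mm), where the carriage goes on; square, no lead-in chamfer. Axes as the rail's. Threaded on, the carriage's origin is at rail y = 0, z = 24 when it rests on the rail top, with play of 1.5 mm to +y, 0.6 to 2 mm to -y and 2 mm upward: thread it on at about z = 25 mm.
- carriage: Loose carriage, 0.4 to 0.65 kg: upside-down aluminium channel 80 mm long (x; +x face goes first and meets the stop), 68 mm wide, roof inside at z = 16, top at z = 26 mm. Origin: centre of its underside (z = 0 on the bench). An arm at +y, 40 mm wide, top at z = 18, reaches y = 88 and bears the knob. It goes on with its x along the rail's x.
- block_grip (a point): Centre of the dark wood grip block on the carriage: 50 (carriage x) x 30 (y) x 40 mm high, its foot on the channel top at z = 26; this point is at carriage z = 46, x = y = 0. Pinch it across its 30 mm.
- stop: Fixed steel stop saddle astride the rail, 20 mm long (x), 64 mm wide, top at z = 50 mm. Origin: bench level on the rail centreline, mid-length; axes as the rail's. Its place along the rail varies. The carriage butts when its origin is 50 mm short of this origin along x. Butt with about 5 to 12 N; over 22 N is ramming. It is rigid; the metal slides at friction about 0.2.
- knob_grip (a point): Clamp knob: black upright bar 40 (this point's x) x 12 (y) x 28 mm high, top 8 mm above this point, foot on a 28 mm round collar (top at carriage z = 26). Upright axis at carriage y = 72; this point at z = 46 mm. Clockwise from above tightens, up to 1.55 rad; starts within 0.15 rad of loosest, stays where left. Turning can swing the carriage off the stop: keep it pushed up lightly.
- gib: Steel clamp slide with jaw, under the carriage's +y edge; origin: the carriage's when loose. The knob drives it to -y, 6 mm per rad. Free turning takes 0.22 N m. The jaw's wear is unknown: it bites 0.2 to 1.1 rad from loosest, pulling the carriage up to 3.5 mm to +y; then jaw force grows 100 N and torque 0.6 N m per rad (it is sprung). Snug: 15 to 50 N.
- plane: bench plane, steel, 160 x 50 x 53 mm; bystander, origin at the centre of its underside
- offcut: pale wood offcut 160 x 45 x 35 mm; bystander, origin at the centre of its underside
- screwdriver: wood-handled screwdriver lying on the bench, about 200 mm long; bystander, origin at the centre of its underside
- glue: closed jar, 60 mm across, 130 mm tall; bystander, origin at the centre of its underside
Things that resemble listed ones, but are neither listed nor needed, are in the scene too. What is shaped like the carriage but blue, green or yellow is not meant.

How it is judged (in metres and radians):
On the way, in this order (a step that is already met when the one before it is completed fails the run):
1. the carriage is threaded on the dovetail, most of its length (x of carriage in the frame of rail above -0.08 m and y of carriage in the frame of rail between -0.005 and 0.005 m and z of carriage in the frame of rail between 0.02 and 0.029 m and angle between the x axis of carriage and the x axis of rail, either way round below 0.09 rad and angle between carriage's own z axis and vertical below 0.09 rad), for 0.1 s.
2. the carriage is pressed against the stop with more than 4 N (all of step 1 and x of carriage in the frame of stop above -0.052 m and contact force between carriage and stop above 4 N), for 0.2 s.
3. the knob is tightened: the jaw grips the rail with more than 15 N (all of step 1 and x of carriage in the frame of stop above -0.052 m and contact force between gib and rail above 15 N), for 0.2 s.
At the end, for the whole second after the job is handed in: the carriage sits on the rail (within 5 mm sideways and in height, 5 degrees), butted to within 2 mm of the stop, jaw gripping the rail with more than 15 N, at rest and released (all of step 3 and linear speed of carriage below 0.01 m/s and contact force between the fingers and carriage below 0.1 N); the robot touches nothing.
It fails at once if the carriage is driven against the rail with more than 30 N while still being slid on (contact force between carriage and rail above 30 N and x of carriage in the frame of stop below -0.055 m).
It fails at once if the carriage rams the stop with more than 22 N (contact force between carriage and stop above 22 N).
It fails at once if the clamp is forced: jaw on rail over 50 N (contact force between gib and rail above 50 N).
It fails at once if a bystander is moved more than 20 mm (distance of any of plane, offcut, screwdriver, glue from where it was at the start of the episode above 0.02 m).
It also fails if it takes over 69 s, if anything falls off the work surface, if the arm or the gripper's body presses on something with over 40 N, if the wrist force passes 120 N, or if a joint passes its speed limit or range.

ROBOT

A 6-joint arm with a two-finger parallel gripper is mounted at the origin on the work surface. World frame = base frame: x ahead of the robot, y to its left, z up, the work surface at z = 0. Lengths are in mm, angles in rad, forces in N, time in s.
With the tool pointing down it reaches from about 425 to 1125 mm from the base axis. Payload 14.9 kg.
Tool frame: the origin (TCP) lies at the very end of the fingers, on their centre line; the grasp point (between the pads) lies 19 mm behind it; z points along the fingers, y is the line along which they close (so a half turn about z gives the same grasp; the last joint's range is limited). The gripper opens to 91 mm and grips with 3 to 60 N. Pads are 32 mm wide; open, the fingers measure 118 mm over their backs; the gripper's body (76 mm by 178 mm) begins 60 mm behind the grasp point.
Start: joints at [-1.254, 0.379, 1.734, -0, 1.028, -0.033], TCP at [239.893, -657.624, 213.932] pointing down, gripper open.
Joint ranges: [-2.77, 2.77], [-0.74, 2.19], [0, 2.66], [-1.06, 4.2], [0.31, 2.87], [-3.08, 3.08]. Speed limits (rad/s): [1.89, 1.89, 2.39, 3.14, 3.14, 3.14].

INTERFACE

Orientations are given as a unit quaternion [x, y, z, w].
In Python, from workcell import observe, viewer, job_done, finder gives the robot as it stands.
- The arm moves only by the tool apply_moves, never from a script. Its argument "plan" is one flat list of numbers, 4 for each row, row after row: the shift along the tool's x, y, z in mm, then the turn about the tool's z in degrees. In form: [x, y, z, roll, x, y, z, roll, ...]. A call has 1 to 12 rows; each row shifts and turns the commanded pose from where the row before left it, along the tool's axes as they then stand; what a row does not reach is not made up. A row lasts 1/10 s, in which the tool goes at most 50 mm and 8.59 degrees, less where a joint would pass 70% of its speed; a pose out of reach is approached as far as the arm can. A call is refused whole if a number of a shift passes 50 or a number of a turn 8.59, either way. A call with a gripper value outside its range is refused whole. "jaw" is the finger opening in mm, from 0 to 91.2, set as the call begins (left out, the last holds). The fingers move at their own pace and stop on an object; "grip_force" is the grip in N (left out, the last holds). Time passes only in rows, so rows that do not move let the fingers close. It gives the time, the measured TCP pose, the force, the opening and the grip force at its end, in the units of the state.
- observe(): the state, without advancing time (a new reading comes with each control period).
- viewer.grab_frame(name): name is "scene" or "top" or "wrist"; returns a dict with "pixels" (384x512x3 uint8, red, green, blue), "camera_matrix" (3x3 intrinsics, pixels), "camera_from_world" (4x4, takes a point from world to camera coordinates). Camera axes: x right, y down, z forward; pixel columns grow to the right and rows downward; lengths in mm; the calibration is good to about 2 mm. A picture is of the moment at which its call begins. There is no depth.
- job_done(): hands the job in; it is judged then, once.
Trained networks look in the newest picture that a camera, given by its name, has taken for a name from the list of things; names that differ only in an ending like _2 or _b are one class to them, and where a whole thing is asked for, a point or a joint stands for the part that bears it (a point fixed in the world has none). Each returns a list of dicts, best first, with "p" (0 to 1); they miss things now and then, are a little off and sometimes report something else, mostly with a low value. They report only what shows in the picture. A call takes as long as a camera call. They do not tell look-alikes from the thing itself.
- finder.find_in(camera, query): "position" ([column, row] in pixels, amid what is visible of it).
- finder.silhouettes(camera, query): "mask" (384x512 bool, what is visible of it) and "position" ([column, row] in pixels, amid what is visible of it).
- finder.landmark_of(camera, query): "position" ([column, row] in pixels: a listed point, or the origin of a listed thing).
The state is a dict: "clock": time; "joints": joint angles; "dq": joint speeds; "joint_efforts": joint torques, N m; "eef_pos": TCP position; "ee_rot": TCP orientation; "ft_force": force on the tool from outside, world axes, zero at the start; "ft_torque": the same for the moment, N m; "gripper_width": opening from 0.0 (shut) to 1.0 (fully open); "gripper_force": force on a finger pad.
Only numpy, scipy, OpenCV 4.12 (cv2) and the standard library are available. Lean on these libraries where they do the work, as an engineer would, in place of code of your own. Each camera call takes 0.05 s, during which the arm holds its last target. There are 200 camera calls.

## Working session

There is one attempt and no reset: what is moved stays moved. The work goes in short steps, Python scripts to look and compute and a tool call to move; the robot and the scene stay as the last step left them, time stands still between calls to the robot, and variables do not carry over. Pictures are saved under pics/ and viewed, at most 10 in all, crops included, and the job is handed in when it is done.

Besides the shell and the picture viewer there is one more tool, called after ">>>" in YAML: its name, and indented under it one key for each argument. apply_moves: Moves the arm, as the interface text tells. Its arguments: {"type":"object","properties":{"plan":{"type":"array","items":{"type":"number"}},"jaw":{"type":"number"},"grip_force":{"type":"number"}},"required":["plan"]}

```bash
mkdir -p pics
cat > h.py <<'E'
import numpy as np, cv2
from workcell import observe, viewer, job_done, finder
def grab(c):
    f=viewer.grab_frame(c); return f['pixels'],np.array(f['camera_matrix']),np.array(f['camera_from_world'])
def ray(px,K,T):
    d=np.linalg.inv(K)@np.array([px[0],px[1],1.0]); R=T[:3,:3]
    return -R.T@T[:3,3], R.T@d
def atz(px,K,T,z):
    o,d=ray(px,K,T); return o+d*(z-o[2])/d[2]
def proj(p,K,T):
    q=K@(T[:3,:3]@np.array(p,float)+T[:3,3]); return q[:2]/q[2]
def tri(obs):
    A=0;b=0
    for px,K,T in obs:
        o,d=ray(px,K,T); d=d/np.linalg.norm(d); M=np.eye(3)-np.outer(d,d); A=A+M;b=b+M@o
    return np.linalg.solve(A,b)
E
python3 - <<'E'
from h import *
np.set_printoptions(precision=1,suppress=True)
s=observe();print({k:s[k] for k in('eef_pos','ee_rot','ft_force','gripper_width')})
ims=[];
zs=dict(rail_end=40,block_grip=None,knob_grip=None,stop=0,carriage=None,rail=0)
for c in('scene','top'):
    im,K,T=grab(c); np.savez(c+'.npz',im=im,K=K,T=T); ims.append(im[:,:,::-1])
    print(c,'cam',-T[:3,:3].T@T[:3,3])
    for q in('rail','rail_end','stop','carriage','block_grip','knob_grip','plane','offcut','screwdriver','glue'):
        for r in finder.landmark_of(c,q):
            z={'rail_end':40,'block_grip':46,'knob_grip':46}.get(q,0)
            print(q,round(r['p'],2),np.array(r['position']),atz(r['position'],K,T,z))
cv2.imwrite('pics/a.png',cv2.resize(ims[0],(800,600)));cv2.imwrite('pics/b.png',cv2.resize(ims[1],(800,600)))
E
```

```text
{'eef_pos': array([ 239.7, -657.2,  213.3]), 'ee_rot': array([ 1. ,  0.2, -0. , -0. ]), 'ft_force': array([ 0.1,  0.3, -0. ]), 'gripper_width': 1.000385052159626}
scene cam [1079.7  623.2  906.5]
rail 0.65 [286.  232.6] [540.7 123.6   0. ]
rail_end 0.58 [260.9 201.2] [536.5  22.4  40. ]
stop 0.58 [297. 239.] [535.1 158.5   0. ]
carriage 0.89 [162.8 149.5] [ 584.7 -388.1    0. ]
carriage 0.66 [270.6 150. ] [ 337.5 -147.2   -0. ]
carriage 0.6 [207.6 161.1] [ 515.2 -244.4    0. ]
carriage 0.56 [227.  121.2] [ 340.1 -360.3    0. ]
block_grip 0.93 [204.9 148.9] [ 515.4 -250.    46. ]
block_grip 0.73 [223.2 107.3] [ 337.  -379.1   46. ]
block_grip 0.58 [272.5 140.8] [ 340.7 -135.6   46. ]
block_grip 0.56 [156.  139.6] [ 598.2 -391.5   46. ]
knob_grip 0.51 [219.4 138.4] [ 451.6 -258.6   46. ]
knob_grip 0.5 [232.1 119.4] [ 359.4 -306.2   46. ]
knob_grip 0.48 [265.8 124. ] [ 297.1 -211.8   46. ]
knob_grip 0.39 [163.3 125. ] [ 539.2 -438.2   46. ]
plane 0.7 [218.3 135.5] [ 411.1 -320.1    0. ]
offcut 0.82 [234.7 290.2] [753.4 163.6   0. ]
glue 0.98 [363.5 326.4] [605.2 429.5   0. ]
top cam [ 4
[... 310 characters left out ...]
e 0.57 [365.7 223.6] [ 514.6 -263.6    0. ]
carriage 0.57 [405.9 291.4] [ 329.7 -373.4    0. ]
block_grip 0.87 [326.6 287.7] [ 338.3 -146.4   46. ]
block_grip 0.8 [414.1 199.3] [ 580.5 -384.9   46. ]
block_grip 0.76 [365.  224.3] [ 509.1 -250.    46. ]
block_grip 0.6 [406.3 292.2] [ 331.1 -358.5   46. ]
knob_grip 0.71 [387.8 278.6] [ 365.7 -309.7   46. ]
knob_grip 0.61 [437.1 216.7] [ 534.3 -446.6   46. ]
knob_grip 0.42 [351.3 301.9] [ 302.8 -212.    46. ]
plane 0.84 [360.7 150.9] [ 723.5 -251.    -0. ]
offcut 0.71 [219.3 134.6] [761.1 156.4   0. ]
screwdriver 0.93 [134.9 249.2] [428.6 378.9   0. ]
screwdriver 0.31 [118.9 187.6] [600.2 434.    0. ]
glue 0.85 [119.4 187.8] [599.6 432.6   0. ]
```

View pics/a.png

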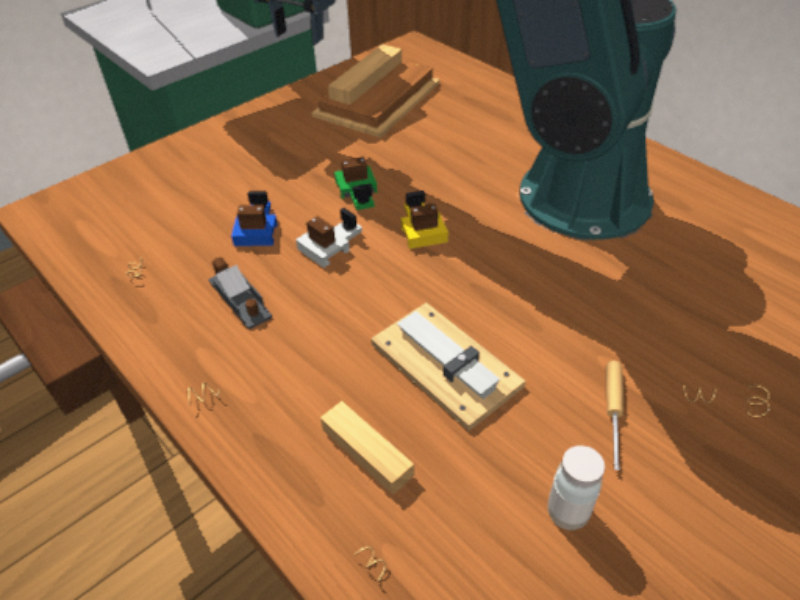

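View pics/b.png

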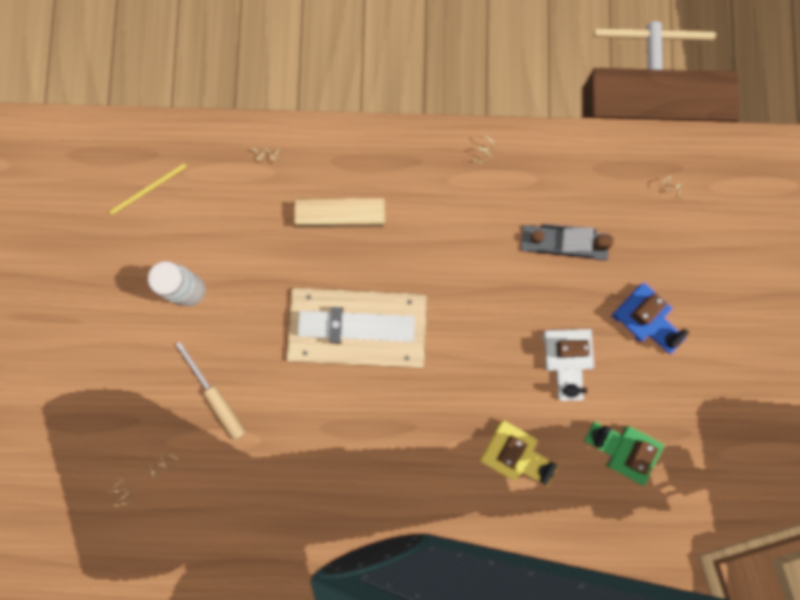

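Candidates (top pixels): blue (409,199), yellow (325,287), green (406,291), bare aluminium (366,224). The aluminium one fits, since coloured ones are excluded. I'll confirm this in a crop and measure yaws.

Run:
```python
from h import *
np.set_printoptions(precision=1,suppress=True)
im,K,T=grab('top')
cr=np.hstack([cv2.resize(im[195:265,335:405],(400,400),interpolation=2),cv2.resize(im[175:245,175:275][:, :],(400,400*70//100),interpolation=2).__class__(0) if 0 else cv2.resize(im[170:250,180:280],(400,400),interpolation=2)])
cv2.imwrite('pics/c.png',cr[:,:,::-1])
for q in('rail','carriage','stop','block_grip','knob_grip','rail_end'):
    for r in finder.silhouettes('top',q):
        m=r['mask'].astype(np.uint8); c=max(cv2.findContours(m,0,2)[0],key=cv2.contourArea)
        z={'rail':18,'carriage':26,'block_grip':66,'stop':50,'knob_grip':54}.get(q,40)
        P=np.array([atz(p[0],K,T,z)[:2] for p in c],np.float32); R=cv2.minAreaRect(P)
        print(q,round(r['p'],2),r['position'],m.sum(),np.array(R[0]),np.array(R[1]),round(R[2],1))
# white pixels -> rail top
g=im.astype(int); w=((g.min(2)>140)&(g.max(2)-g.min(2)<30)).astype(np.uint8)
n,l,st,ce=cv2.connectedComponentsWithStats(w)
for i in range(1,n):
    if st[i,4]>60:
        c=max(cv2.findContours((l==i).astype(np.uint8),0,2)[0],key=cv2.contourArea)
        P=np.array([atz(p[0],K,T,40 if ce[i][0]<300 else 26)[:2] for p in c],np.float32); print('white',ce[i],st[i,4],[np.round(v,1) for v in cv2.minAreaRect(P)])
```

```text
rail 0.68 [232.7, 212.4] 3955 [544.1 122.4] [240.8 135.6] 88.5
carriage 0.83 [416.0, 203.1] 1077 [ 565.7 -400.2] [123.4  86.4] 47.3
carriage 0.79 [365.1, 228.1] 1096 [ 486.3 -250.6] [121.1  87.9] 4.7
carriage 0.62 [326.7, 291.6] 1091 [ 324.6 -168.3] [125.   80.6] 62.9
carriage 0.6 [403.7, 287.6] 1107 [ 342.4 -340.8] [126.3  82.6] 65.3
stop 0.59 [215.4, 210.2] 151 [544.9 158.7] [18.4 62.4] 88.8
stop 0.44 [234.6, 208.7] 3789 [541.2 121.9] [234.8 128.3] 88.3
block_grip 0.93 [401.6, 286.6] 1164 [ 347.9 -328.4] [124.3  79.9] 62.1
block_grip 0.85 [326.5, 291.6] 1103 [ 327.6 -160.2] [122.8  77.3] 60.9
block_grip 0.84 [363.0, 230.3] 1113 [ 485.9 -241.4] [119.4  84.4] 2.7
block_grip 0.83 [415.4, 203.2] 1121 [ 561.9 -384.2] [122.5  83.9] 47.3
knob_grip 0.69 [368.3, 251.1] 109 [ 441.4 -252.7] [23.8 43. ] 1.3
knob_grip 0.61 [347.0, 300.6] 105 [ 304.4 -203.4] [23.2 36.2] 62.9
knob_grip 0.46 [383.5, 279.6] 114 [ 367.9 -294.7] [25.7 36.8] 64.7
rail_end 0.66 [230.7, 208.9] 3824 [541.2 121.7] [234.9 129.5] 88.2
white [419.6  28.5] 223 [array([1086.5, -419.6]), array([20.6, 93.4]), np.float64(88.7)]
white [369.5 153. ] 259 [array([ 711.6, -270.7]), array([40.2, 51.8]), np.float64(1.4)]
white [112.  180.9] 672 [array([612.1, 440.4]), array([100.7,  60.6]), np.float64(62.5)]
white [228.3 208.2] 1115 [array([544.6, 123.4]), array([200.8,  45. ]), np.float64(88.1)]
white [363.7 227.8] 679 [array([ 497.9, -252.6]), array([98.9, 81.6]), np.float64(1.3)]
white [122.9 233.6] 86 [array([469.3, 402.4]), array([92.6,  6.6]), np.float64(36.5)]
```

View pics/c.png

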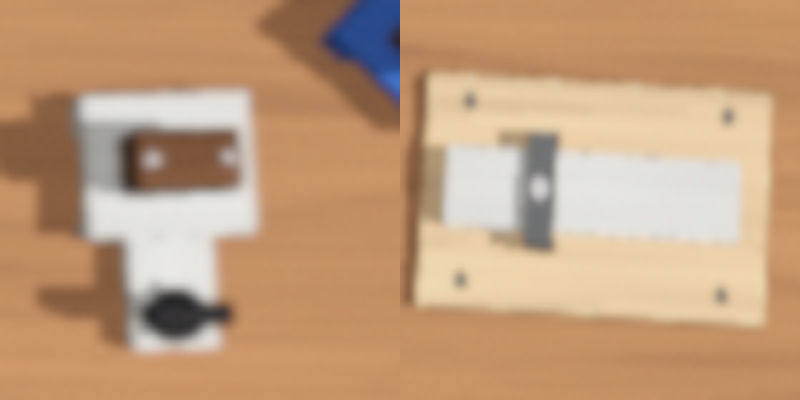

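The crop shows one bare-aluminium carriage at top px (366,224), with its arm toward the robot (image down) and yaw about 93°. The rail's open end faces image right, at (265,210). The coloured ones are decoys. Moving above it now.

>>> apply_moves:
  plan: [0, 0, 0, -8.1, 0, 0, 0, -8.1, 0, 0, 0, -8.1, 0, 0, 0, -8.1, 0, 0, 0, -8.1, 0, 0, 0, -8.1, 0, 0, 0, -8.1, 0, 0, 0, -8.1, 0, 0, 0, -8.2]
  jaw: 60
  grip_force: 40

```text
clock: 2.35
eef_pos: [239.9, -657.6, 213.9]
ee_rot: [0.686, 0.728, 0.0, -0.0]
ft_force: [-0.5, -0.1, -0.7]
gripper_width: 0.661
gripper_force: 0.0
```

>>> apply_moves:
  plan: [33, 24, 0, 0, 33, 24, 0, 0, 33, 24, 0, 0, 33, 24, 0, 0, 33, 24, 0, 0, 33, 24, 0, 0, 33, 24, 0, 0, 33, 24, 0, 0, 33, 24, 0, 0, 33, 24, 0, 0, 33, 24, 0, 0, 33, 24, 0, 0]

```text
clock: 3.55
eef_pos: [507.2, -245.4, 214.2]
ee_rot: [0.688, 0.726, 0.0, 0.0]
ft_force: [0.7, -0.1, -0.8]
gripper_width: 0.653
gripper_force: 0.0
```

```bash
cat >> h.py <<'E'
from scipy.spatial.transform import Rotation as Ro
def st():
    s=observe(); R=Ro.from_quat(s['ee_rot']).as_matrix(); th=np.degrees(np.arctan2(R[1,0],R[0,0]))
    print('t %.1f'%s['clock'],'pos',np.round(s['eef_pos'],1),'th %.2f'%th,'zax',np.round(R[:,2],3),'F',np.round(s['ft_force'],1),'M',np.round(s['ft_torque'],3),'w %.3f gf %.1f'%(s['gripper_width'],s['gripper_force']),'j6 %.2f'%s['joints'][5]); return s,R,th
E
python3 - <<'E'
from h import *
np.set_printoptions(precision=1,suppress=True)
st(); im,K,T=grab('wrist'); print(-T[:3,:3].T@T[:3,3])
cv2.imwrite('pics/w1.png',im[:,:,::-1])
for q,z in(('block_grip',46),('knob_grip',46),('carriage',0)):
    for r in finder.landmark_of('wrist',q): print(q,round(r['p'],2),np.array(r['position']),atz(r['position'],K,T,z))
E
```

```text
t 3.5 pos [ 507.2 -245.4  214.2] th 93.04 zax [ 0. -0. -1.] F [ 0.7 -0.1 -0.8] M [-0.1 -0.1  0. ] w 0.653 gf 0.0 j6 -0.55
[ 502.9 -160.4  384.5]
block_grip 0.91 [105.   84.5] [ 337.3 -147.9   46. ]
block_grip 0.86 [307.7 283.7] [ 587.3 -388.7   46. ]
block_grip 0.64 [261.1 185.9] [ 515.7 -254.3   46. ]
knob_grip 0.93 [199.7 185.6] [ 441.  -257.9   46. ]
knob_grip 0.92 [ 79.6 140.5] [ 301.8 -210.9   46. ]
knob_grip 0.87 [141.2 219.6] [ 367.  -306.5   46. ]
knob_grip 0.59 [266.3 313. ] [ 534.2 -439.5   46. ]
carriage 0.94 [300.5 259.8] [ 583.5 -378.9    0. ]
carriage 0.73 [133.4 243.2] [ 334.8 -364.6    0. ]
carriage 0.7 [124.   86.1] [ 338.3 -146.8    0. ]
carriage 0.59 [263.4 175.2] [ 519.7 -251.7    0. ]
```

View pics/w1.png

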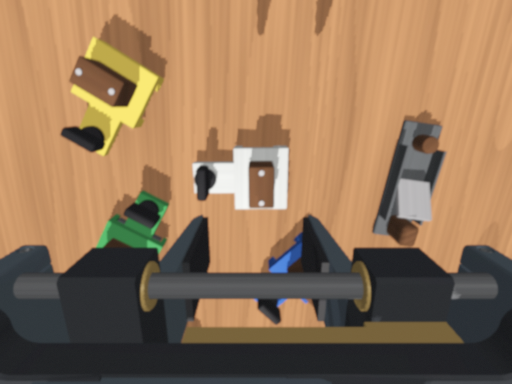

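The wrist view shows the silver carriage at (262,178), nearly square to the gripper, with its knob at (205,180). I'll fit its edges for yaw and position.

Run:
```python
from h import *
im,K,T=grab('wrist'); g=im.astype(int)
w=((g.min(2)>130)&(g.max(2)-g.min(2)<40)).astype(np.uint8); w[:, :185]=0;w[:,300:]=0;w[:135]=0;w[220:]=0
def line(pts,z):
    P=np.array([atz(p,K,T,z)[:2] for p in pts],np.float32); vx,vy,x0,y0=cv2.fitLine(P,cv2.DIST_HUBER,0,.01,.01).ravel()
    a=np.degrees(np.arctan2(vy,vx)); print('  ang %.2f pt (%.1f,%.1f)'%(a,x0,y0))
rows=range(155,205)
print('right edge (carr y=-34)');line([(np.where(w[r])[0].max()+.5,r) for r in rows],26)
print('left edge (y=+34), rows off arm');line([(np.where(w[r][225:])[0].min()+224.5,r) for r in list(range(151,160))+list(range(197,206))],26)
cols=range(240,284)
print('bottom (x=-40)');line([(c,np.where(w[:,c])[0].max()+.5) for c in cols],26)
print('top (x=+40, foot z0)');line([(c,np.where(w[:,c])[0].min()-.5) for c in cols],0)
b=((g[...,0]>g[...,2]+25)&(g[...,0]<170)).astype(np.uint8); b[:,:242]=0;b[:,282:]=0;b[:153]=0;b[206+6:]=0
c=max(cv2.findContours(b,0,2)[0],key=cv2.contourArea)
x,y,ww,hh=cv2.boundingRect(c);print(x,y,ww,hh)
rr=range(y+12,y+hh-4)
print('block L/R');line([(np.where(b[r])[0].min()-.5,r) for r in rr],66);line([(np.where(b[r])[0].max()+.5,r) for r in rr],66)
```

```text
right edge (carr y=-34)
  ang -87.46 pt (548.9,-240.6)
left edge (y=+34), rows off arm
  ang -85.67 pt (480.0,-252.8)
bottom (x=-40)
  ang 3.18 pt (511.9,-292.0)
top (x=+40, foot z0)
  ang 1.74 pt (507.8,-214.6)
249 162 25 45
block L/R
  ang -87.19 pt (500.0,-252.4)
  ang -85.73 pt (528.5,-248.4)
```

>>> apply_moves:
  plan: [-3.5, 3.3, 20, 0, -3.5, 3.3, 35, 0, 0, 0, 35, 0, 0, 0, 30, 0, 0, 0, 20, 0, 0, 0, 15, 0, 0, 0, 12, 0, 0, 0, 10, 0, 0, 0, 6, 0, 0, 0, 0, 0]

```text
clock: 4.8
eef_pos: [513.3, -253.6, 30.6]
ee_rot: [0.688, 0.726, -0.0, -0.0]
ft_force: [-0.3, 0.2, -0.9]
gripper_width: 0.659
gripper_force: 0.0
```

>>> apply_moves:
  plan: [0, 0, 0, 0, 0, 0, 0, 0, 0, 0, 0, 0, 0, 0, 0, 0, 0, 0, 0, 0, 0, 0, 0, 0, 0, 0, 0, 0, 0, 0, 0, 0]
  jaw: 15
  grip_force: 50

```text
clock: 5.6
eef_pos: [513.7, -253.6, 31.3]
ee_rot: [0.688, 0.726, 0.0, 0.0]
ft_force: [-0.7, 1.7, 6.2]
gripper_width: 0.322
gripper_force: 50.0
```

```bash
python3 -c "
from h import *
st()"
```

```text
t 5.6 pos [ 513.7 -253.6   31.3] th 93.04 zax [ 0. -0. -1.] F [-0.7  1.7  6.2] M [ 0.161  0.055 -0.056] w 0.322 gf 50.0 j6 -0.55
```

>>> apply_moves:
  plan: [0, 0, -5, 0, 0, 0, -10, 0, 0, 0, -20, 1, 0, 0, -20, 1.8, 0, 0, -20, 1, 0, 0, -15, 1, 10, 1, 0, 0, 30, 4, 0, 0, 42, 5, 0, 0, 42, 5, 0, 0, 30, 4, 0, 0, 10, 0, 0, 0]

```text
clock: 6.8
eef_pos: [536.9, -87.1, 120.0]
ee_rot: [0.717, 0.697, -0.0, -0.001]
ft_force: [0.1, -0.0, -7.3]
gripper_width: 0.324
gripper_force: 50.0
```

Run:
```python
from h import *
np.set_printoptions(precision=1,suppress=True)
st(); im,K,T=grab('wrist'); print(-T[:3,:3].T@T[:3,3])
np.savez('w2.npz',im=im,K=K,T=T)
cv2.imwrite('pics/w2.png',im[:,:,::-1])
for q,z in(('rail_end',40),('stop',0),('rail',0),('block_grip',136),('knob_grip',136)):
    for r in finder.landmark_of('wrist',q): print(q,round(r['p'],2),np.array(r['position']),atz(r['position'],K,T,z))
```

```text
t 6.8 pos [536.9 -87.1 120. ] th 88.39 zax [-0.  0. -1.] F [ 0.1 -0.  -7.3] M [-0.  -0.1  0. ] w 0.324 gf 50.0 j6 -0.18
[539.7  -2.1 290.4]
rail_end 0.77 [255.2  73.3] [540.3  22.4  40. ]
block_grip 0.84 [ 49.8 269.2] [411.8 -94.3 136. ]
block_grip 0.83 [254.2 253.1] [536.7 -86.7 136. ]
knob_grip 0.62 [137.4 249.7] [467.2 -82.6 136. ]
```

View pics/w2.png

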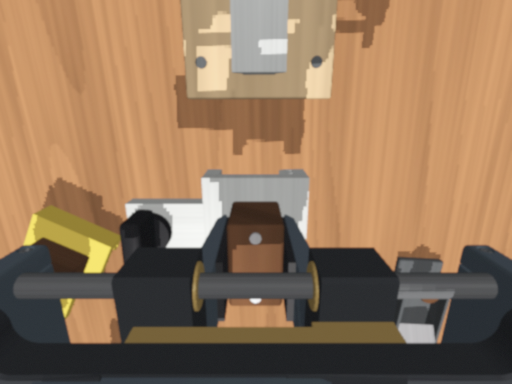

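The wrist view shows the rail's open end at (260,72), with its top between columns 231 and 288. The carriage front is at row about 172, columns 203–308. I'll fit both.

Run:
```python
from h import *
d=np.load('w2.npz');im,K,T=d['im'],d['K'],d['T']
g=cv2.cvtColor(im,cv2.COLOR_RGB2HSV).astype(float)[...,1]; g=cv2.GaussianBlur(g,(3,3),0)
def sub(v,lo):
    i=int(np.argmax(v)); 
    o=0 if i in(0,len(v)-1) else .5*(v[i-1]-v[i+1])/(v[i-1]-2*v[i]+v[i+1]+1e-9)
    return lo+i+o
def vedge(rows,c0,c1,sg): # column edge
    G=cv2.Sobel(g,-1,1,0)*sg; return [(sub(G[r,c0:c1],c0),r) for r in rows]
def hedge(cols,r0,r1,sg):
    G=cv2.Sobel(g,-1,0,1)*sg; return [(c,sub(G[r0:r1,c],r0)) for c in cols]
def line(n,pts,z):
    P=np.array([atz(p,K,T,z)[:2] for p in pts],np.float32); vx,vy,x0,y0=cv2.fitLine(P,cv2.DIST_HUBER,0,.01,.01).ravel()
    a=np.degrees(np.arctan2(vy,vx)); m=np.median(np.array(pts),0)
    print(n,'ang %.2f pt (%.1f,%.1f)'%(a,x0,y0),'px',np.round(m,1), 'rms %.2f'%np.std((P[:,0]-x0)*vy-(P[:,1]-y0)*vx))
line('rail L',vedge(range(8,66),222,242,-1),40)
line('rail R',vedge(range(8,66),280,296,1),40)
line('rail end',hedge(range(238,282),64,84,1),40)
line('board L',vedge(range(10,50),175,200,-1),18); line('board R',vedge(range(25,90),322,342,1),18)
line('board end',hedge(range(195,325),90,104,1),18)
zt=120-31.3+26
line('car L',vedge(range(184,198),196,212,-1),zt); line('car R',vedge(range(182,235),300,316,1),zt)
line('car R z0',vedge(range(182,235),300,316,1),zt-26)
line('blk L',vedge(range(212,250),222,234,1),zt+40); 
line('car front',hedge(list(range(232,282)),162,186,-1),zt)
```

```text
rail L ang 88.19 pt (521.8,46.9) px [230.6  36.5] rms 0.22
rail R ang 88.95 pt (565.7,42.5) px [287.   36.5] rms 0.26
rail end ang -0.67 pt (544.3,22.0) px [259.5  73.6] rms 0.35
board L ang 87.62 pt (479.8,62.6) px [182.2  29.5] rms 0.12
board R ang 88.73 pt (607.8,32.8) px [333.2  57. ] rms 2.00
board end ang -1.36 pt (544.3,3.6) px [259.5  98.4] rms 0.09
car L ang 88.50 pt (503.8,-52.4) px [201.  190.5] rms 0.02
car R ang 88.65 pt (572.0,-68.2) px [308. 208.] rms 0.14
car R z0 ang 88.65 pt (576.8,-78.0) px [308. 208.] rms 0.16
blk L ang 82.85 pt (523.6,-62.8) px [226.4 230.5] rms 0.51
car front ang -1.38 pt (535.8,-43.3) px [256.5 174.1] rms 0.65
```

>>> apply_moves:
  plan: [5, 0.8, 5, 0, 10, 0.8, 10, 0, 10, 0.8, 15, 0, 10, 0.8, 15, 0, 0, 0, 10, 0, 0, 0, 6, 0, 0, 0, 2.5, 0, 0, 0, 0, 0]

```text
clock: 7.9
eef_pos: [541.7, -55.5, 57.2]
ee_rot: [0.718, 0.696, -0.0, -0.0]
ft_force: [0.4, 0.2, -5.3]
gripper_width: 0.326
gripper_force: 50.0
```

```bash
cat > fit.py <<'E'
from h import *
import sys
s,R,th=st(); im,K,T=grab('wrist'); np.savez('w3.npz',im=im,K=K,T=T)
cv2.imwrite('pics/%s.png'%sys.argv[1],im[:,:,::-1])
zc=s['eef_pos'][2]-31.3; y0=s['eef_pos'][1];print('zc',zc)
u=lambda x,y,z: np.round(proj((x,y,z),K,T),1)
x0=s['eef_pos'][0]
print('pred rail end L,R',u(521.2,22,40),u(565.2,22,40),'car front top L,R',u(x0-34,y0+41,zc+26),u(x0+34,y0+41,zc+26))
E
python3 fit.py w3
```

```text
t 7.9 pos [541.7 -55.5  57.2] th 88.23 zax [-0.  0. -1.] F [ 0.4  0.2 -5.3] M [-0.009 -0.114  0.041] w 0.326 gf 50.0 j6 -0.11
zc 25.904485118663427
pred rail end L,R [218.3 118.6] [288.2 116.5] car front top L,R [198.5 180.1] [306.8 176.9]
```

View pics/w3.png

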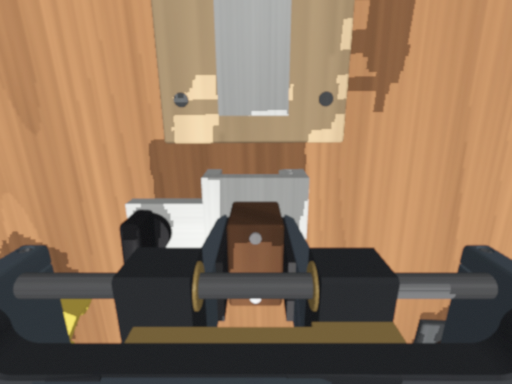

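Rail end is now at rows about 115 (columns 217–290), with the carriage in front at row 172. I'll re-fit at nearly equal depth.

```bash
cat > fit2.py <<'E'
from h import *
d=np.load('w3.npz');im,K,T=d['im'],d['K'],d['T']
g=cv2.cvtColor(im,cv2.COLOR_RGB2HSV).astype(float)[...,1]; g=cv2.GaussianBlur(g,(3,3),0)
def sub(v,lo):
    i=int(np.argmax(v)); o=0 if i in(0,len(v)-1) else .5*(v[i-1]-v[i+1])/(v[i-1]-2*v[i]+v[i+1]+1e-9)
    return lo+i+o
def vedge(rows,c0,c1,sg):
    G=cv2.Sobel(g,-1,1,0)*sg; return [(sub(G[r,c0:c1],c0),r) for r in rows]
def hedge(cols,r0,r1,sg):
    G=cv2.Sobel(g,-1,0,1)*sg; return [(c,sub(G[r0:r1,c],r0)) for c in cols]
def line(n,pts,z,yref):
    P=np.array([atz(p,K,T,z)[:2] for p in pts],np.float32); vx,vy,x0,y0=cv2.fitLine(P,cv2.DIST_HUBER,0,.01,.01).ravel()
    print(n,'ang %.2f pt (%.1f,%.1f) x@%.0f=%.2f'%(np.degrees(np.arctan2(vy,vx)),x0,y0,yref,x0+vx/vy*(yref-y0)),'px',np.round(np.median(pts,0),1),'rms %.2f'%np.std((P[:,0]-x0)*vy-(P[:,1]-y0)*vx))
line('rail L',vedge(range(5,108),208,226,-1),40,22)
line('rail R',vedge(range(5,78),282,300,1),40,22)
line('rail end',hedge(range(224,248),108,126,1),40,22)
line('board L',vedge(range(10,130),145,172,-1),18,22); line('board R',vedge(range(70,135),335,362,1),18,22)
line('board end',hedge(range(175,335),134,150,1),18,22)
zt=25.9+26
line('car L',vedge(range(184,198),196,212,-1),zt,-15); line('car R',vedge(range(182,235),300,316,1),zt,-15)
line('car front top',hedge(list(range(208,220))+list(range(280,302)),165,185,-1),zt,22)
line('car front mid',hedge(list(range(235,275)),165,185,-1),zt,22)
E
python3 fit2.py
```

```text
rail L ang 88.78 pt (521.9,59.0) x@22=521.07 px [215.2  56. ] rms 0.07
rail R ang 88.59 pt (566.1,64.5) x@22=565.07 px [290.1  41. ] rms 0.02
rail end ang -1.90 pt (530.9,23.7) x@22=582.76 px [235.5 115.4] rms 0.01
board L ang 88.62 pt (479.7,49.6) x@22=479.05 px [157.5  69.5] rms 0.03
board R ang 88.48 pt (607.6,29.4) x@22=607.38 px [345.6 102. ] rms 0.17
board end ang -1.19 pt (537.1,3.9) x@22=-332.65 px [254.5 142.2] rms 0.19
car L ang 88.85 pt (508.4,-20.7) x@-15=508.55 px [200.6 190.5] rms 0.02
car R ang 89.28 pt (576.7,-38.5) x@-15=577.04 px [307.9 208. ] rms 0.10
car front top ang -1.67 pt (546.6,-8.3) x@22=-492.43 px [284.5 168.6] rms 0.11
car front mid ang -1.50 pt (543.9,-11.4) x@22=-735.98 px [254.5 173.6] rms 0.03
```

>>> apply_moves:
  plan: [6, -0.5, 0.5, 0, 8, -0.5, 0.5, 0, 8, 0, 0, 0, 2, 0, 0, 0, 0, 0, 0, 0]

```text
clock: 8.45
eef_pos: [541.5, -30.7, 56.5]
ee_rot: [0.718, 0.697, 0.0, 0.0]
ft_force: [0.1, -0.3, -6.3]
gripper_width: 0.33
gripper_force: 50.0
```

Run:
```python
from h import *
for i in range(4):
    s,_,_=st(); grab('wrist')
im,K,T=grab('scene'); y=s['eef_pos'][1]; p=proj((543,15,50),K,T).astype(int); print(p)
c=im[p[1]-35:p[1]+35,p[0]-45:p[0]+45]; cv2.imwrite('pics/s1.png',cv2.resize(c,(720,560),interpolation=2)[:,:,::-1])
```

```text
t 8.4 pos [541.5 -30.7  56.5] th 88.29 zax [ 0. -0. -1.] F [ 0.1 -0.3 -6.3] M [-0.008 -0.154 -0.025] w 0.330 gf 50.0 j6 -0.07
t 8.5 pos [541.5 -31.   56.5] th 88.28 zax [ 0. -0. -1.] F [-0.2 -1.1 -7.4] M [-0.008 -0.24   0.025] w 0.329 gf 50.0 j6 -0.07
t 8.6 pos [541.5 -31.2  56.5] th 88.26 zax [ 0. -0. -1.] F [ 0.   0.  -6.5] M [-0.025 -0.173  0.007] w 0.325 gf 50.0 j6 -0.07
t 8.6 pos [541.5 -31.3  56.5] th 88.25 zax [ 0. -0. -1.] F [-0.5 -0.  -6.7] M [ 0.002 -0.144 -0.002] w 0.326 gf 50.0 j6 -0.07
[257 198]
```

View pics/s1.png

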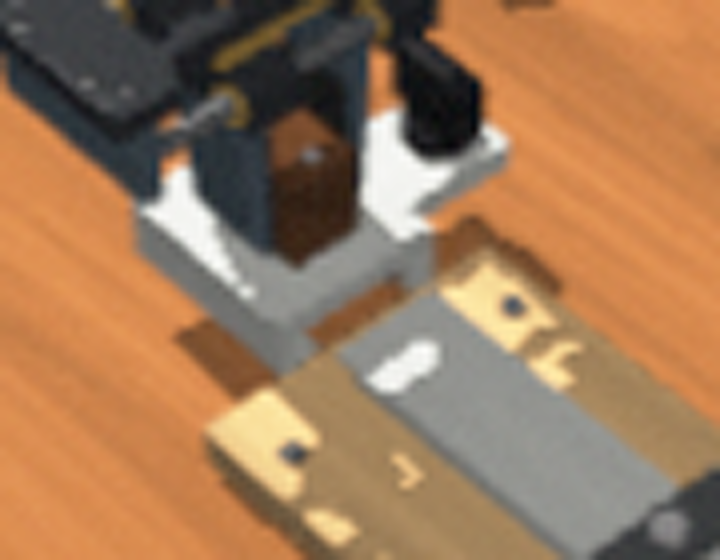

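The scene crop shows the carriage channel square in front of the rail end, with the roof just above the rail top. Threading on slowly.

>>> apply_moves:
  plan: [3, 0, 0, -0.3, 3, 0, 0, 0, 3, 0, 0, 0, 2, 0, 0, 0, 2, 0, 0, 0, 2, 0, 0, 0, 2, 0, 0, 0]

```text
clock: 9.4
eef_pos: [541.9, -14.1, 56.4]
ee_rot: [0.716, 0.698, 0.0, -0.0]
ft_force: [1.3, -0.1, -6.1]
gripper_width: 0.327
gripper_force: 50.0
```

>>> apply_moves:
  plan: [2, 0, 0, 0, 2, 0, 0, 0, 2, 0, 0, 0, 2, 0, 0, 0]

```text
clock: 9.8
eef_pos: [542.1, -6.2, 56.4]
ee_rot: [0.716, 0.698, 0.0, 0.0]
ft_force: [0.1, 0.2, -6.7]
gripper_width: 0.325
gripper_force: 50.0
```

>>> apply_moves:
  plan: [3, 0, 0, 0, 4, 0, 0, 0, 4, 0, 0, 0, 4, 0, 0, 0, 4, 0, 0, 0, 4, 0, 0, 0, 4, 0, 0, 0, 3, 0, 0, 0]

```text
clock: 10.6
eef_pos: [542.9, 24.1, 56.4]
ee_rot: [0.716, 0.698, -0.0, -0.0]
ft_force: [-0.2, -0.7, -5.4]
gripper_width: 0.33
gripper_force: 50.0
```

>>> apply_moves:
  plan: [4, 0, 0, 0, 5, 0, 0, 0, 5, 0, 0, 0, 5, 0, 0, 0, 5, 0, 0, 0, 5, 0, 0, 0, 3, 0, 0, 0]

```text
clock: 11.3
eef_pos: [543.7, 56.2, 56.4]
ee_rot: [0.716, 0.698, 0.0, 0.0]
ft_force: [1.0, 0.2, -6.6]
gripper_width: 0.329
gripper_force: 50.0
```

Run:
```python
from h import *
np.set_printoptions(precision=1,suppress=True)
s,_,_=st()
im,K,T=grab('wrist'); cv2.imwrite('pics/w4.png',im[:,:,::-1])
for z in (50,): print([ (p,atz(p,K,T,z)) for p in [r['position'] for r in finder.find_in('wrist','stop')]])
for r in finder.landmark_of('wrist','stop'): print(r,atz(r['position'],K,T,0))
```

```text
t 11.3 pos [543.7  56.2  56.4] th 88.55 zax [ 0.  0. -1.] F [ 1.   0.2 -6.6] M [-0.  -0.2  0. ] w 0.329 gf 50.0 j6 0.09
[([253.1, 73.3], array([545.4, 158.5,  50. ])), ([256.9, 101.6], array([547.2, 143.1,  50. ]))]
{'position': [251.7, 82.5], 'p': 0.61} [544.1 157.1   0. ]
```

View pics/w4.png

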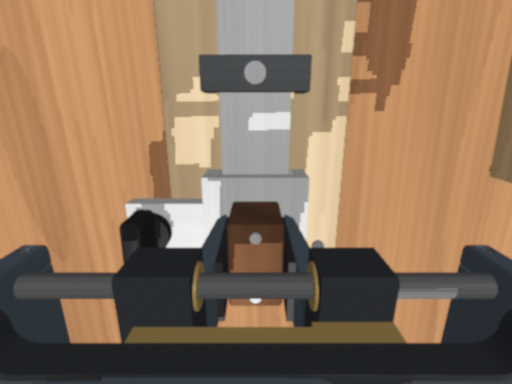

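The carriage is threaded on with no side force. The stop is at (255,73), y≈158, so butting should come near TCP y≈107.

>>> apply_moves:
  plan: [4, 0, 0, 0, 5, 0, 0, 0, 5, 0, 0, 0, 5, 0, 0, 0, 5, 0, 0, 0, 5, 0, 0, 0, 5, 0, 0, 0, 3, 0, 0, 0, 2, 0, 0, 0, 1, 0, 0, 0]

```text
clock: 12.45
eef_pos: [544.7, 95.8, 56.4]
ee_rot: [0.716, 0.698, -0.0, -0.0]
ft_force: [-0.1, -0.4, -6.1]
gripper_width: 0.324
gripper_force: 50.0
```

>>> apply_moves:
  plan: [1, 0, 0, 0, 1, 0, 0, 0, 1, 0, 0, 0, 1, 0, 0, 0, 1, 0, 0, 0, 1, 0, 0, 0]

```text
clock: 13.05
eef_pos: [544.9, 101.7, 56.4]
ee_rot: [0.716, 0.698, -0.0, -0.0]
ft_force: [-0.0, -0.1, -6.4]
gripper_width: 0.322
gripper_force: 50.0
```

>>> apply_moves:
  plan: [0.7, 0, 0, 0, 0.7, 0, 0, 0, 0.7, 0, 0, 0]

```text
clock: 13.35
eef_pos: [544.9, 103.8, 56.5]
ee_rot: [0.716, 0.698, 0.0, 0.0]
ft_force: [-0.3, -1.2, -7.0]
gripper_width: 0.323
gripper_force: 50.0
```

>>> apply_moves:
  plan: [0.5, 0, 0, 0, 0.5, 0, 0, 0]

```text
clock: 13.55
eef_pos: [544.9, 104.8, 56.4]
ee_rot: [0.716, 0.698, -0.0, -0.0]
ft_force: [0.4, -0.2, -6.7]
gripper_width: 0.327
gripper_force: 50.0
```

>>> apply_moves:
  plan: [0.5, 0, 0, 0, 0.5, 0, 0, 0]

```text
clock: 13.75
eef_pos: [544.9, 105.8, 56.4]
ee_rot: [0.716, 0.698, -0.0, -0.0]
ft_force: [-0.3, -0.4, -7.0]
gripper_width: 0.326
gripper_force: 50.0
```

>>> apply_moves:
  plan: [0.5, 0, 0, 0, 0.5, 0, 0, 0]

```text
clock: 13.95
eef_pos: [545.0, 106.8, 56.5]
ee_rot: [0.716, 0.698, 0.0, 0.0]
ft_force: [-0.8, 1.2, -6.4]
gripper_width: 0.326
gripper_force: 50.0
```

>>> apply_moves:
  plan: [0.5, 0, 0, 0, 0, 0, 0, 0]

```text
clock: 14.15
eef_pos: [545.0, 107.2, 56.4]
ee_rot: [0.716, 0.698, -0.0, 0.0]
ft_force: [0.3, -1.7, -7.1]
gripper_width: 0.326
gripper_force: 50.0
```

>>> apply_moves:
  plan: [0.5, 0, 0, 0, 0, 0, 0, 0]

```text
clock: 14.35
eef_pos: [545.0, 107.3, 56.4]
ee_rot: [0.716, 0.698, -0.0, 0.0]
ft_force: [-0.7, -7.6, -5.9]
gripper_width: 0.326
gripper_force: 50.0
```

>>> apply_moves:
  plan: [0, 0, 0, 0, 0, 0, 0, 0, 0, 0, 0, 0]

```text
clock: 14.65
eef_pos: [545.0, 107.3, 56.4]
ee_rot: [0.716, 0.698, -0.0, 0.0]
ft_force: [0.3, -6.8, -6.3]
gripper_width: 0.325
gripper_force: 50.0
```

>>> apply_moves:
  plan: [0, 0, 0.5, 0, 0, 0, 0.4, 0, 0, 0, 0, 0]

```text
clock: 14.95
eef_pos: [544.9, 107.3, 55.5]
ee_rot: [0.716, 0.698, -0.0, 0.0]
ft_force: [-0.1, -6.9, -6.6]
gripper_width: 0.326
gripper_force: 50.0
```

>>> apply_moves:
  plan: [0, 0, 0.3, 0, 0, 0, 0, 0]

```text
clock: 15.15
eef_pos: [544.9, 107.3, 55.3]
ee_rot: [0.716, 0.698, -0.0, 0.0]
ft_force: [-0.8, -7.2, -3.2]
gripper_width: 0.328
gripper_force: 50.0
```

>>> apply_moves:
  plan: [0, 0, 0.3, 0, 0, 0, 0, 0, 0, 0, 0, 0, 0, 0, 0, 0]
  jaw: 46

```text
clock: 15.55
eef_pos: [545.2, 107.9, 55.1]
ee_rot: [0.716, 0.698, 0.0, 0.0]
ft_force: [0.2, 0.2, -0.2]
gripper_width: 0.502
gripper_force: 0.0
```

>>> apply_moves:
  plan: [0, 0, -10, 0, 0, 0, -20, 0, 0, 0, -30, 0, -20, 0, -40, 0, -40, -20, -40, 0, -40, -20, 0, 0, 0, -20, 0, 0]

```text
clock: 16.25
eef_pos: [485.8, 13.3, 190.1]
ee_rot: [0.717, 0.697, 0.001, 0.001]
ft_force: [-0.1, 0.3, 0.4]
gripper_width: 0.504
gripper_force: 0.0
```

Run:
```python
from h import *
np.set_printoptions(precision=1,suppress=True)
s,_,_=st()
im,K,T=grab('wrist'); np.savez('w5.npz',im=im,K=K,T=T)
for q,z in(('knob_grip',70),('block_grip',70)):
    for r in finder.landmark_of('wrist',q): print(q,round(r['p'],2),np.array(r['position']),atz(r['position'],K,T,z))
p=proj((473,110,70),K,T); print(p); x,y=p.astype(int); y0=max(y-55,0);x0=max(x-60,0)
c=im[y0:y0+110,x0:x0+150]; cv2.imwrite('pics/w5.png',cv2.resize(c,None,fx=5,fy=5,interpolation=2)[:,:,::-1]); print(x0,y0)
```

```text
t 16.2 pos [485.8  13.3 190.1] th 88.42 zax [ 0. -0. -1.] F [-0.1  0.3  0.4] M [-0.  -0.1 -0. ] w 0.504 gf 0.0 j6 0.01
knob_grip 0.72 [238.2  94.5] [473.1 108.2  70. ]
block_grip 0.69 [313.5  92.1] [544.8 108.5  70. ]
[238.1  92.5]
178 37
```

View pics/w5.png

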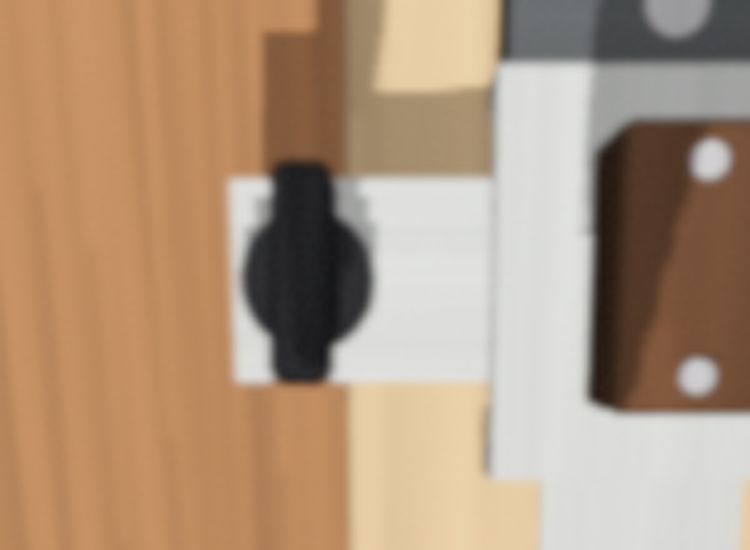

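The crop shows the knob bar upright at crop (300,270), within a degree or so of the tool's x axis, and the carriage hard against the stop. The knob is at world about (473,109).

>>> apply_moves:
  plan: [20, -5, 0, 0, 40, -5, 0, 0, 30, -5, 10, 0, 5.5, 0, 25, 0, 0, 0, 35, 0, 0, 0, 30, 0, 0, 0, 20, 0, 0, 0, 10, 0, 0, 0, 5, 0, 0, 0, 0, 0]

```text
clock: 17.4
eef_pos: [473.8, 112.0, 53.4]
ee_rot: [0.716, 0.698, 0.0, -0.0]
ft_force: [0.3, -0.4, -0.0]
gripper_width: 0.5
gripper_force: 0.0
```

>>> apply_moves:
  plan: [0, 0, 0, 0, 0, 0, 0, 0, 0, 0, 0, 0, 0, 0, 0, 0, 0, 0, 0, 0, 0, 0, 0, 0, 0, 0, 0, 0, 0, 0, 0, 0]
  jaw: 4
  grip_force: 30

```text
clock: 18.2
eef_pos: [473.5, 111.7, 53.4]
ee_rot: [0.716, 0.698, 0.0, 0.0]
ft_force: [-1.1, -0.9, 4.0]
gripper_width: 0.13
gripper_force: 29.9
```

```bash
python3 -c "
from h import *
for i in range(3): st(); grab('top')"
```

```text
t 18.2 pos [473.5 111.7  53.4] th 88.54 zax [ 0.  0. -1.] F [-1.1 -0.9  4. ] M [-0.307 -0.05  -0.184] w 0.130 gf 29.9 j6 0.21
t 18.2 pos [473.5 111.7  53.3] th 88.54 zax [ 0. -0. -1.] F [-1.1 -1.8  4.4] M [-0.318 -0.045 -0.185] w 0.128 gf 29.9 j6 0.21
t 18.3 pos [473.5 111.7  53.3] th 88.54 zax [ 0. -0. -1.] F [-0.6 -2.3  4.6] M [-0.328 -0.066 -0.195] w 0.129 gf 29.9 j6 0.21
```

Run:
```python
from h import *
np.set_printoptions(precision=1,suppress=True)
d=np.load('w5.npz');im,K,T=d['im'],d['K'],d['T']
print('cam',-T[:3,:3].T@T[:3,3])
g=im.astype(int).sum(2); m=(g<190).astype(np.uint8)
sub=np.zeros_like(m); sub[60:120,215:265]=m[60:120,215:265]
rows=np.where(sub.sum(1)>5)[0]; print('bar rows',rows.min(),rows.max())
for r in(rows.min()-.5,rows.max()+.5):
  print(atz((238,r),K,T,78),atz((238,r),K,T,50))
for r in (72,75,108,111):
  c=np.where(sub[r])[0]; a,b=atz((c.min()-.5,r),K,T,78),atz((c.max()+.5,r),K,T,78); print(r,c.min(),c.max(),(a+b)/2,b[0]-a[0])
cols=np.where(sub.any(0))[0]; print('collar cols',cols.min(),cols.max(),atz((cols.min()-.5,93),K,T,50),atz((cols.max()+.5,93),K,T,50))
# arm edges (white) at z 24+18=42 : rows at col 250-270
for c in (255,262,268):
  w=np.where(im[60:125,c].min(1)>150)[0]+60; print(c,w.min(),w.max(),atz((c,w.min()-.5),K,T,42)[1],atz((c,w.max()+.5),K,T,42)[1])
```

```text
cam [487.9  98.4 360.4]
bar rows 69 112
[474.3 130.2  78. ] [472.9 133.3  50. ]
[472.6  91.9  78. ] [471.   91.3  50. ]
72 233 243 [474.1 127.3  78. ] 9.974137687657333
75 233 243 [474.  124.7  78. ] 10.002548479741563
108 233 242 [472.3  96.   78. ] 9.38724649240379
111 234 242 [472.6  93.3  78. ] 8.473540347030848
collar cols 228 250 [461.2 110.6  50. ] [484.6 110.   50. ]
255 72 124 130.94734346564155 78.16285643556246
262 72 124 130.7585556734076 77.95958442738637
268 72 124 130.59671319104967 77.78532364563087
```

>>> apply_moves:
  plan: [0.2, 0, 0, 2, 0, 0, 0, 4, 0, 0, 0, 4, 0, 0, 0, 0]

```text
clock: 18.75
eef_pos: [473.7, 112.0, 53.4]
ee_rot: [0.774, 0.633, 0.0, 0.0]
ft_force: [1.5, -1.4, 3.1]
gripper_width: 0.124
gripper_force: 30.0
```

```bash
python3 -c "
from h import *
st()"
```

```text
t 18.8 pos [473.7 112.   53.4] th 78.49 zax [ 0.  0. -1.] F [ 1.5 -1.4  3.1] M [-0.332 -0.317 -0.111] w 0.124 gf 30.0 j6 0.39
```

>>> apply_moves:
  plan: [0.2, 0, 0, 4, 0, 0, 0, 4, 0, 0, 0, 0]

```text
clock: 19.05
eef_pos: [473.9, 112.2, 53.4]
ee_rot: [0.816, 0.578, 0.0, 0.0]
ft_force: [1.8, -2.0, 4.0]
gripper_width: 0.133
gripper_force: 30.0
```

Run:
```python
from h import *
for i in range(3): st(); im,K,T=grab('wrist')
p=proj((473,111,78),K,T);print(p)
```

```text
t 19.1 pos [473.9 112.2  53.4] th 70.60 zax [ 0.001  0.    -1.   ] F [ 1.8 -2.   4. ] M [-0.347 -0.458  0.021] w 0.133 gf 30.0 j6 0.52
t 19.1 pos [473.8 112.2  53.4] th 70.71 zax [ 0.001  0.    -1.   ] F [ 1.5 -2.   3.9] M [-0.372 -0.588 -0.094] w 0.128 gf 30.0 j6 0.52
t 19.1 pos [473.8 112.2  53.4] th 70.72 zax [ 0.001  0.    -1.   ] F [ 2.6 -1.8  3.4] M [-0.399 -0.613  0.016] w 0.132 gf 30.0 j6 0.52
[254.54595667 263.25913223]
```

>>> apply_moves:
  plan: [0.2, 0, 0, 4, 0, 0, 0, 4, 0, 0, 0, 0]

```text
clock: 19.5
eef_pos: [474.1, 112.4, 53.5]
ee_rot: [0.855, 0.519, 0.001, 0.0]
ft_force: [4.0, -2.2, 3.6]
gripper_width: 0.134
gripper_force: 30.0
```

```bash
cat > m.py <<'E'
from h import *
F=[];M=[]
for i in range(4):
    s=observe();F.append(s['ft_force']);M.append(s['ft_torque']);grab('top')
s,_,_=st();print('meanF',np.round(np.mean(F,0),1),'Mz %.3f +- %.3f'%(np.mean(M,0)[2],np.std(M,0)[2]))
E
python3 m.py
```

```text
t 19.7 pos [474.  112.4  53.4] th 62.68 zax [ 0.001  0.    -1.   ] F [ 4.3 -2.5  4. ] M [-0.345 -1.091  0.083] w 0.126 gf 30.0 j6 0.66
meanF [ 4.5 -1.8  3.1] Mz 0.007 +- 0.033
```

>>> apply_moves:
  plan: [0.4, 0.25, 0, 4, 0, 0, 0, 4, 0, 0, 0, 0]

```text
clock: 20.0
eef_pos: [474.2, 112.6, 53.4]
ee_rot: [0.889, 0.458, 0.0, 0.0]
ft_force: [3.2, -3.2, 4.3]
gripper_width: 0.13
gripper_force: 30.0
```

```bash
python3 m.py
```

```text
t 20.2 pos [474.2 112.5  53.4] th 54.65 zax [ 0.  0. -1.] F [ 4.5 -2.8  4.2] M [-0.584 -0.995 -0.03 ] w 0.128 gf 30.0 j6 0.80
meanF [ 4.  -3.   4.3] Mz -0.023 +- 0.011
```

>>> apply_moves:
  plan: [0.2, 0.1, 0, 4, 0, 0, 0, 4]

```text
clock: 20.4
eef_pos: [474.5, 112.6, 53.4]
ee_rot: [0.919, 0.395, 0.0, 0.0]
ft_force: [4.0, -4.0, 4.4]
gripper_width: 0.127
gripper_force: 30.0
```

```bash
python3 m.py; python3 -c "
from h import *
st()"
```

```text
t 20.6 pos [474.3 112.5  53.4] th 46.65 zax [ 0. -0. -1.] F [ 3.8 -5.   4.1] M [-0.881 -0.904 -0.109] w 0.129 gf 30.0 j6 0.94
meanF [ 3.8 -4.1  4.6] Mz 0.082 +- 0.111
t 20.6 pos [474.3 112.5  53.4] th 46.65 zax [ 0. -0. -1.] F [ 3.8 -5.   4.1] M [-0.881 -0.904 -0.109] w 0.129 gf 30.0 j6 0.94
```

Create m.py:
```python
from h import *
for i in range(3):
    s=observe();print('Mz %.3f'%s['ft_torque'][2],'F',np.round(s['ft_force'],1));
    if i<2: grab('top')
st()
```

```text
(no output)
```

>>> apply_moves:
  plan: [0, 0, 0, 3, 0, 0, 0, 3]

```text
clock: 20.8
eef_pos: [474.4, 112.5, 53.4]
ee_rot: [0.938, 0.347, 0.0, 0.0]
ft_force: [5.7, -6.3, 4.9]
gripper_width: 0.131
gripper_force: 30.0
```

```bash
python3 m.py
```

```text
Mz 0.288 F [ 5.7 -6.3  4.9]
Mz 0.073 F [ 4.4 -6.6  4.8]
Mz -0.129 F [ 4.8 -7.8  5.5]
t 20.9 pos [474.4 112.4  53.4] th 40.57 zax [ 0. -0. -1.] F [ 4.8 -7.8  5.5] M [-1.608 -0.981 -0.129] w 0.130 gf 30.0 j6 1.05
```

>>> apply_moves:
  plan: [0.1, 0.35, 0, 3, 0, 0, 0, 3]

```text
clock: 21.1
eef_pos: [474.6, 112.2, 53.4]
ee_rot: [0.955, 0.297, -0.0, 0.0]
ft_force: [3.9, -7.2, 6.3]
gripper_width: 0.131
gripper_force: 30.0
```

```bash
python3 m.py
```

```text
Mz 0.246 F [ 3.9 -7.2  6.3]
Mz 0.127 F [ 3.4 -6.7  6. ]
Mz -0.115 F [ 2.3 -8.8  7. ]
t 21.2 pos [474.5 112.1  53.4] th 34.58 zax [-0.    -0.001 -1.   ] F [ 2.3 -8.8  7. ] M [-1.744 -0.76  -0.115] w 0.130 gf 30.0 j6 1.15
```

>>> apply_moves:
  plan: [-0.1, 0.3, 0, 3, 0, 0, 0, 3]

```text
clock: 21.4
eef_pos: [474.6, 111.9, 53.4]
ee_rot: [0.969, 0.247, -0.0, 0.0]
ft_force: [3.2, -6.4, 7.1]
gripper_width: 0.128
gripper_force: 30.0
```

```bash
python3 m.py
```

```text
Mz 0.351 F [ 3.2 -6.4  7.1]
Mz 0.147 F [ 2.5 -8.6  7.4]
Mz -0.021 F [ 2.  -8.9  8. ]
t 21.5 pos [474.5 111.8  53.4] th 28.58 zax [-0.    -0.001 -1.   ] F [ 2.  -8.9  8. ] M [-1.897 -0.562 -0.021] w 0.134 gf 30.0 j6 1.26
```

>>> apply_moves:
  plan: [-0.1, 0.2, 0, 2.5, 0, 0, 0, 2.5]

```text
clock: 21.7
eef_pos: [474.6, 111.6, 53.4]
ee_rot: [0.979, 0.205, -0.0, 0.0]
ft_force: [3.0, -7.9, 8.4]
gripper_width: 0.13
gripper_force: 30.0
```

```bash
python3 m.py
```

```text
Mz 0.291 F [ 3.  -7.9  8.4]
Mz 0.206 F [ 2.3 -8.   8.4]
Mz -0.019 F [ 2.2 -9.1  8.5]
t 21.8 pos [474.5 111.5  53.4] th 23.60 zax [-0.    -0.001 -1.   ] F [ 2.2 -9.1  8.5] M [-1.882 -0.497 -0.019] w 0.130 gf 30.0 j6 1.34
```

>>> apply_moves:
  plan: [0, 0, 0, 2.5]

```text
clock: 21.9
eef_pos: [474.5, 111.5, 53.4]
ee_rot: [0.983, 0.184, -0.0, 0.0]
ft_force: [2.6, -10.1, 8.6]
gripper_width: 0.128
gripper_force: 30.0
```

```bash
python3 -c "
from h import *
st()"
```

```text
t 21.9 pos [474.5 111.5  53.4] th 21.19 zax [-0.    -0.001 -1.   ] F [  2.6 -10.1   8.6] M [-1.963 -0.617  0.369] w 0.128 gf 30.0 j6 1.39
```

>>> apply_moves:
  plan: [0, 0, 0, 2.5]

```text
clock: 22.0
eef_pos: [474.5, 111.4, 53.4]
ee_rot: [0.987, 0.162, -0.0, 0.0]
ft_force: [3.0, -10.6, 8.5]
gripper_width: 0.128
gripper_force: 30.0
```

```bash
python3 m.py
```

```text
Mz 0.441 F [  3.  -10.6   8.5]
Mz 0.225 F [  2.  -11.9   9.6]
Mz -0.062 F [  1.  -12.9   9.3]
t 22.1 pos [474.5 111.4  53.4] th 18.61 zax [-0.    -0.001 -1.   ] F [  1.  -12.9   9.3] M [-2.346 -0.495 -0.062] w 0.131 gf 30.0 j6 1.43
```

>>> apply_moves:
  plan: [-0.1, 0.4, 0, 0, 0, 0, 0, 0]

```text
clock: 22.3
eef_pos: [474.4, 111.1, 53.4]
ee_rot: [0.987, 0.162, -0.0, 0.0]
ft_force: [1.1, -7.7, 10.5]
gripper_width: 0.13
gripper_force: 30.0
```

>>> apply_moves:
  plan: [0, 0, 0, 2.5]

```text
clock: 22.4
eef_pos: [474.4, 111.1, 53.4]
ee_rot: [0.99, 0.141, -0.0, 0.0]
ft_force: [1.5, -9.1, 10.1]
gripper_width: 0.132
gripper_force: 30.0
```

```bash
python3 m.py
```

```text
Mz 0.352 F [ 1.5 -9.1 10.1]
Mz 0.299 F [ 1.8 -8.8 10.3]
Mz -0.026 F [  0.9 -10.8  11.7]
t 22.5 pos [474.4 111.   53.4] th 16.11 zax [-0.001 -0.001 -1.   ] F [  0.9 -10.8  11.7] M [-2.046 -0.293 -0.026] w 0.135 gf 30.0 j6 1.47
```

>>> apply_moves:
  plan: [0, 0, 0, -2.5, 0, 0, 0, -2.5]

```text
clock: 22.7
eef_pos: [474.2, 111.1, 53.4]
ee_rot: [0.983, 0.184, -0.0, 0.0]
ft_force: [-0.5, -9.4, 10.6]
gripper_width: 0.131
gripper_force: 30.0
```

```bash
python3 m.py
```

```text
Mz -0.116 F [-0.5 -9.4 10.6]
Mz 0.036 F [ 0.4 -8.  10.5]
Mz 0.291 F [ 0.3 -9.  11.1]
t 22.8 pos [474.3 111.1  53.4] th 21.27 zax [-0.001 -0.001 -1.   ] F [ 0.3 -9.  11.1] M [-1.55  -0.216  0.291] w 0.129 gf 30.0 j6 1.38
```

>>> apply_moves:
  plan: [0, 0, 0, 2.5, 0, 0, 0, 2.5]

```text
clock: 23.0
eef_pos: [474.3, 111.0, 53.4]
ee_rot: [0.99, 0.14, -0.0, 0.0]
ft_force: [1.4, -10.8, 9.8]
gripper_width: 0.133
gripper_force: 30.0
```

```bash
python3 m.py
```

```text
Mz 0.382 F [  1.4 -10.8   9.8]
Mz 0.241 F [  0.8 -11.1  10.5]
Mz 0.030 F [  0.5 -12.1  10.3]
t 23.1 pos [474.3 111.   53.4] th 16.11 zax [-0.001 -0.001 -1.   ] F [  0.5 -12.1  10.3] M [-2.179 -0.289  0.03 ] w 0.131 gf 30.0 j6 1.47
```

>>> apply_moves:
  plan: [-0.1, 0.2, 0, 2.5, 0, 0, 0, 0, 0, 0, 0, 0, 0, 0, 0, 0]

```text
clock: 23.5
eef_pos: [474.2, 110.8, 53.4]
ee_rot: [0.993, 0.119, -0.0, 0.0]
ft_force: [1.2, -10.4, 11.2]
gripper_width: 0.132
gripper_force: 30.0
```

```bash
python3 m.py
```

```text
Mz -0.107 F [  1.2 -10.4  11.2]
Mz -0.047 F [  1.  -10.2  11.7]
Mz -0.031 F [  1.1 -10.6  11.6]
t 23.6 pos [474.3 110.8  53.4] th 13.68 zax [-0.001 -0.001 -1.   ] F [  1.1 -10.6  11.6] M [-1.976 -0.187 -0.031] w 0.127 gf 30.0 j6 1.52
```

>>> apply_moves:
  plan: [0, 0, 0, 0, 0, 0, 0, 0, 0, 0, 0, 0, 0, 0, 0, 0, 0, 0, 0, 0]
  jaw: 40

```text
clock: 24.1
eef_pos: [474.3, 111.4, 53.1]
ee_rot: [0.993, 0.118, -0.0, -0.0]
ft_force: [-0.2, -0.5, 0.8]
gripper_width: 0.439
gripper_force: 0.0
```

>>> apply_moves:
  plan: [0, 0, -10, 0, 0, 0, -20, 0, 0, 0, -30, 0, 0, 0, -40, 0, -30, 0, -40, 0, -40, 30, 0, 0, -40, 40, 0, 0, 0, 0, 0, 0]

```text
clock: 24.9
eef_pos: [384.6, 20.4, 193.7]
ee_rot: [0.993, 0.116, 0.0, 0.0]
ft_force: [-0.2, 0.2, -0.3]
gripper_width: 0.439
gripper_force: 0.0
```

Run:
```python
from h import *
st(); o=[]
for c,p in(('top',(515,115,60)),('scene',(515,115,60))):
    im,K,T=grab(c); x,y=proj(p,K,T).astype(int); o.append(cv2.resize(im[y-40:y+40,x-40:x+40],(400,400),interpolation=2))
    for q,z in(('block_grip',70),('knob_grip',70),('stop',0)):
        for r in finder.landmark_of(c,q)[:4]: print(c,q,round(r['p'],2),np.round(atz(r['position'],K,T,z),1))
cv2.imwrite('pics/end.png',np.hstack(o)[:,:,::-1])
```

```text
t 24.9 pos [384.6  20.4 193.7] th 13.37 zax [ 0. -0. -1.] F [-0.2  0.2 -0.3] M [ 0.033 -0.034  0.029] w 0.439 gf 0.0 j6 1.33
top block_grip 0.83 [ 340.6 -143.8   70. ]
top block_grip 0.7 [ 335.2 -359.9   70. ]
top block_grip 0.63 [ 575.4 -376.    70. ]
top knob_grip 0.72 [ 360.6 -298.1   70. ]
top knob_grip 0.51 [467. 110.  70.]
top knob_grip 0.42 [ 303.5 -204.6   70. ]
top knob_grip 0.41 [ 533.5 -430.7   70. ]
top stop 0.73 [544.4 161.9   0. ]
top stop 0.53 [761.5 161.6   0. ]
scene block_grip 0.88 [ 605.6 -360.8   70. ]
scene block_grip 0.74 [ 363.  -114.8   70. ]
scene block_grip 0.62 [ 350.3 -346.2   70. ]
scene block_grip 0.58 [534.4  99.4  70. ]
scene knob_grip 0.62 [ 541.7 -421.7   70. ]
scene knob_grip 0.61 [465.4  99.8  70. ]
scene knob_grip 0.61 [485.7 398.4  70. ]
scene knob_grip 0.58 [ 316.6 -193.4   70. ]
scene stop 0.73 [552.4 169.4  -0. ]
```

View pics/end.png

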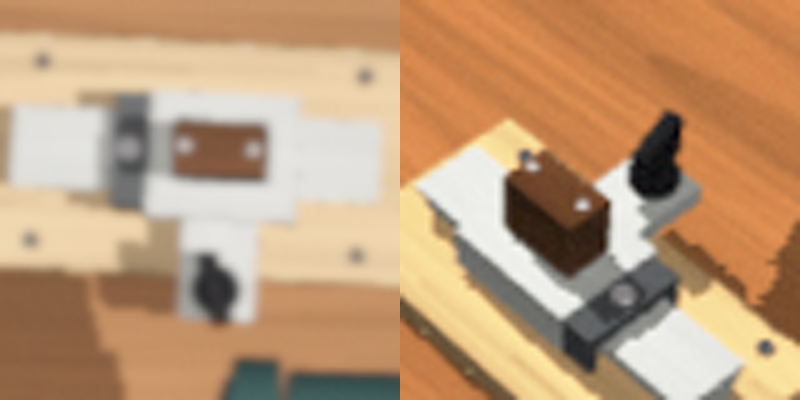

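The carriage sits butted against the stop, the knob is turned about 75°, and the gripper is clear. The forward and reverse torque readings put the jaw at about 30 N. Handing in.

```bash
python3 -c "
from workcell import job_done
print(job_done())"
```

```text
the job is handed in; nothing more can be done
None
```

The carriage is threaded on the rail, butted against the stop, clamped and let go, with the bystanders left alone. The job is handed in but no verdict came back; jaw force is about 30 N, estimated from knob torque rather than measured directly.

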